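# Lengthen the diorama holder by one hole and mount the diorama base

## Task

The telescoping holder is one hole too short for the diorama base. Squeeze its orange snap button flush, slide the outer tube out to the very next hole and let the button pop out there; then tuck one short edge of the diorama base under the blue lip and lower the opposite edge so that the base lies flat and centred between the lip and the blue stop, and let go. Do not knock over or push aside the two loose bottles, the ochre pot and the green hat standing about.

Things in the scene. Friction and masses are not known exactly. Their poses are not given: they have to be found in the camera images.
- holder: Fixed desk holder for model bases, 245 x 90 mm, foot plate 40 wide and 6 high. Origin on the desk under the snap button; x along the holder from the black head (blue retaining lip) to the sliding tail (blue stop), y towards the button's side, z up. The head's face, where the base's edge butts, is at x = -80 mm; its ledge under the lip, x -82 to -64, has its top at z = 58.
- holder_lip (a point): Middle of the lower front edge of the blue retaining lip, in holder frame (-70, 0, 71) mm. The lip overhangs the ledge by 10 mm; the slot between ledge (z 58) and lip (z 71) is 13 mm high. Lip top at z = 77, screw heads to 80.
- tube_axis (a point): Point of the square telescoping tube beside the button, on the tube's axis: holder frame (0, 0, 40) mm, fixed. Outer aluminium tube 26 mm square (z 27 to 53, y -13 to 13), three round holes 30 mm apart in its +y side. It can be pinched from above; before it is slid it lies free between head ledge and tail ledge from x = -60 to +15.
- button_tip (a point): Tip of the orange domed snap button (10 mm diameter) on the +y side of the tube, at holder frame (0, 19, 40) mm when out. It sits in the fixed inner tube, so it does not travel along x. Pinch tube and button together across y: one pad on the button, one on the plain side, till it is flush (26 mm across); then the outer tube slides off it with the fingers.
- button (a joint): Press depth of the button, m: 0 out (locked in a hole), 0.006 flush with the tube, about 0.0075 while it rides inside between holes. Spring 2.5 N out, 4.6 N flush. It locks the tube unless pressed to about flush, and snaps out by itself when a hole comes over it.
- tube (a joint): Extension of outer tube and tail along the holder's +x, m: 0 at the starting hole, 0.030 at the next (wanted), 0.060 at the last. Play in a hole about 0.5 mm either way. Slides with about 2 N of friction, and up to 20 N to start off the squeezed button.
- tail_stop (a point): Foot of the blue stop on the tail, middle of its face towards the head: holder frame (44 mm + extension, 0, 58). The tail's ledge (top z = 58, 90 wide) reaches 26 mm from here towards the head; the stop rises 9 mm above it and is 8 mm thick. At the next hole there are 154 mm between head face and stop.
- diorama_wall (a point): Diorama base, about 0.2 kg: board 150 x 90 x 8 mm lying on the desk, long along its x, with a model brick wall across its middle as the grip (15 mm thick along x, 72 mm long along y, top 42 mm above the board's underside). This point: centre of the wall, 26 mm above the underside. It may be mounted either way round.
- diorama_edge_a (a point): Middle of one short edge of the board, half-way up its thickness (75 mm towards -x of the board from its centre, 4 mm above its underside).
- diorama_edge_b (a point): Middle of the opposite short edge (75 mm towards +x).
- primer_mid (a point): Bystander: white bottle with black cap, 33 mm diameter, 104 mm high; its centre.
- green_hat_mid (a point): Bystander: green pointed hat-shaped bottle, 39 x 46 mm, 76 mm high; its centre.
- ochre_pot_mid (a point): Bystander: ochre paint pot, 42 x 38 mm, 46 mm high; its centre. (Fixed paint jars up to 66 mm high also stand at the left of the desk, all at world y above 0.25 m; other fixed clutter lies beyond x = 0.74 m.)
- brown_bottle_mid (a point): Bystander: brown bottle with white cap, 37 mm diameter, 113 mm high, standing behind the holder's tail; its centre.

How it is judged:
By the outcome, as a careful person would: the job done as asked, in the order asked, and still so for the second after the job is handed in, with the robot touching nothing.
It also fails if it takes over 46 s, if anything falls off the work surface, if the arm or the gripper's body presses on something with over 40 N, if the wrist force passes 120 N, or if a joint passes its speed limit or range.

## Robot

A 6-joint arm with a two-finger parallel gripper is mounted at the origin on a cart in front of the work surface, level with it; the furniture and walls round the work are solid. World frame = base frame: x ahead of the robot, y to its left, z up, the work surface at z = 0. Lengths are in m, angles in rad, forces in N, time in s.
With the tool pointing down it reaches from about 0.35 to 0.725 m from the base axis. Payload 4.3 kg.
Tool frame: the origin (TCP) lies midway between the tips of the shut fingers; the grasp point (between the pads) lies tcp_to_grasp behind it (tcp_to_grasp is the distance from the TCP to the grasp point, in m); z points along the fingers, y is the line along which they close (so a half turn about z gives the same grasp; the last joint's range is limited). The gripper opens to 85 mm and grips with 20 to 120 N. Pads are 22 mm wide; open, the fingers measure 114 mm over their backs; the gripper's body (76 mm by 85 mm) begins 54 mm behind the grasp point. The pads swing forward as they close: fully open they stand 13 mm farther back than shut.
Start: joints at [-1.448, 0.377, 0.081, 1.274, 0, 1.46], TCP at [0.133, -0.56, 0.231] pointing down, gripper open.
Joint ranges: [-2.72, 2.72], [-0.84, 1.66], [-1.02, 1.22], [-1.77, 2.12], [-1.37, 1.28], [-3.14, 3.14]. Speed limits (rad/s): [2.57, 2.57, 3.14, 3.14, 3.14, 3.14].

## Interface

Orientations are given as a unit quaternion [w, x, y, z].
In Python, from plant import * gives the robot as it stands. The module is installed in compiled form; this text tells all that it offers.
- The arm moves only by the tool carry_out, never from a script. Its argument "steps" is one flat list of numbers, 4 for each row, row after row: the shift along the tool's x, y, z in m, then the turn about the tool's z in degrees. In form: [tx, ty, tz, turn, tx, ty, tz, turn, ...]. A call has 1 to 10 rows; each row is the pose to reach, as a shift and turn from the pose commanded when the call began, along the tool's axes at that moment; what a row does not reach only later rows make up. A row lasts 1/8 s, in which the tool goes at most 62.5 mm and 10.7 degrees, less where a joint would pass 70% of its speed; a pose out of reach is approached as far as the arm can. A call with a gripper value outside its range is refused whole. "fingers" is the opening, from 0 (shut) to 1 (fully open), set as the call begins (left out, the last holds). The fingers move at their own pace and stop on an object; the grip force is fixed at half the most. Time passes only in rows, so rows that repeat a pose let the fingers close. It gives the time, the measured TCP pose, the force, the opening and the grip force at its end, in the units of the state.
- get_state(): the state, without advancing time (a new reading comes with each control period).
- read_camera(name): name is "side" or "top" or "wrist"; returns a dict with "frame" (420x560x3 uint8, red, green, blue), "fx", "fy", "cx", "cy" (pixels), "extrinsics" (4x4, takes a point from camera to world coordinates); the wrist camera has in their place "T_tool_cam" (4x4, takes a point from camera to tool coordinates, whose origin is the TCP and whose axes are the flange's). Camera axes: x right, y up, looking along -z (the intrinsics and any distortion apply to the point x, -y, -z); pixel columns grow to the right and rows downward; lengths in m; the calibration is good to about 2 mm. A picture is of the moment at which its call begins: read the wrist's pose just before it. There is no depth.
- sign_off(): hands the job in; it is judged then, once.
The state is a dict: "time": time; "joint_positions": joint angles; "qd": joint speeds; "joint_efforts": joint torques, N m; "tcp_pos": TCP position; "eef_rot": TCP orientation; "force": force on the tool from outside, world axes, zero at the start; "torque": the same for the moment, N m; "width": finger opening in m; "grasp_force": force on a finger pad.
Only numpy, scipy, OpenCV 4.12 (cv2) and the standard library are available. Lean on these libraries where they do the work, as an engineer would, in place of code of your own. Each camera call takes 0.05 s, during which the arm holds its last target. There are 200 camera calls.

## Working session

There is one attempt and no reset: what is moved stays moved. The work goes in short steps, Python scripts to look and compute and a tool call to move; the robot and the scene stay as the last step left them, time stands still between calls to the robot, and variables do not carry over. Pictures are saved under pics/ and viewed, at most 10 in all, crops included, and the job is handed in when it is done.

Besides the shell and the picture viewer there is one more tool, called after "Request:" as a command line: name --argument value ..., lists and objects as JSON in quotes. carry_out: Moves the arm, as the interface text tells. Its arguments: {"type":"object","properties":{"steps":{"type":"array"},"fingers":{"type":"number"}},"required":["steps"]}

```bash
mkdir -p pics; cat > h.py <<'E'
from plant import *
import numpy as np, cv2
def snap(name,fn):
    c=read_camera(name); cv2.imwrite('pics/'+fn,cv2.cvtColor(c['frame'],cv2.COLOR_RGB2BGR)); return c
E
python3 - <<'E'
from h import *
import pickle
np.set_printoptions(precision=4,suppress=True)
s=get_state();print(s)
d={}
for n in ('top','side'):
    c=snap(n,n+'0.png'); d[n]={k:v for k,v in c.items() if k!='frame'}; print(n,d[n])
w=read_camera('wrist'); print({k:v for k,v in w.items() if k!='frame'})
pickle.dump(d,open('cams.pkl','wb'))
E
```

```text
{'time': 0.0, 'joint_positions': array([-1.4483,  0.3781,  0.0796,  1.2744,  0.    ,  1.4605]), 'qd': array([-0.0014,  0.0003,  0.0015,  0.0004, -0.0002, -0.0018]), 'joint_efforts': array([  0.0004, -46.3595,  26.9881,   0.0206,  -0.0001,   0.    ]), 'tcp_pos': array([ 0.1326, -0.5588,  0.2303]), 'eef_rot': array([-0.001 ,  0.9932,  0.1161, -0.    ]), 'force': array([-0.2012,  0.1871, -0.8058]), 'torque': array([ 0.0078,  0.0514, -0.0843]), 'grasp_force': 0.0, 'width': 0.08545265780754176}
top {'fx': 438.7951661889149, 'fy': 438.7951661889149, 'cx': 284.50540165344836, 'cy': 212.55824185516778, 'extrinsics': array([[ 0.023 ,  0.9826, -0.1844,  0.3969],
       [-0.9997,  0.0203, -0.0165,  0.0393],
       [-0.0124,  0.1847,  0.9827,  0.8974],
       [ 0.    ,  0.    ,  0.    ,  1.    ]])}
side {'fx': 429.2531331622117, 'fy': 429.2531331622117, 'cx': 278.555406268046, 'cy': 211.00458107062548, 'extrinsics': array([[ 0.7115, -0.5968,  0.3709,  0.9071],
       [ 0.7027,  0.6078, -0.37  , -0.2867],
       [-0.0047,  0.5239,  0.8518,  0.8162],
       [ 0.    ,  0.    ,  0.    ,  1.    ]])}
{'fx': 351.84855182581714, 'fy': 351.84855182581714, 'cx': 274.8701770341498, 'cy': 211.23569225710244, 'T_tool_cam': array([[-0.0004,  0.9457,  0.3249,  0.0839],
       [ 1.    ,  0.0009, -0.0013,  0.    ],
       [-0.0015,  0.3249, -0.9457, -0.1422],
       [ 0.    ,  0.    ,  0.    ,  1.    ]])}
```

View pics/top0.png

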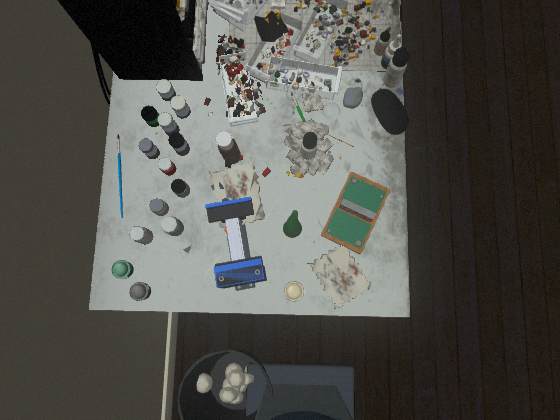

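View pics/side0.png

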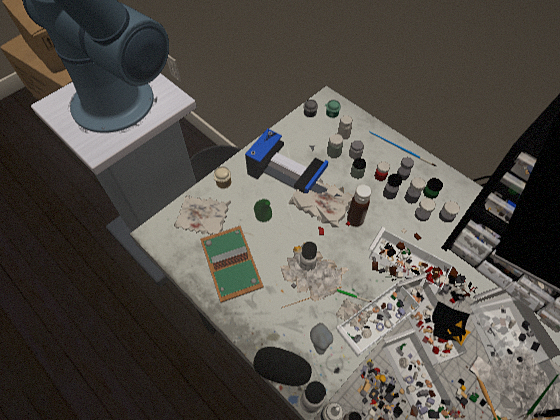

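```bash
python3 -c "
import plant
print([k for k in dir(plant) if not k.startswith('__')], getattr(plant,'tcp_to_grasp',None))"
```

```text
['Unreachable', 'get_state', 'read_camera', 'sign_off', 'tcp_to_grasp'] 0.0187
```

The top view shows the holder with its head at about (240,272) and tail at (230,209). The diorama is at about (357,212), hat (292,222), pot (293,291), brown bottle (228,148) and primer (309,142). I'll enlarge both views around the holder and the base.

```bash
python3 - <<'E'
import cv2,numpy as np
t=cv2.imread('pics/top0.png'); s=cv2.imread('pics/side0.png')
cv2.imwrite('pics/c1.png',cv2.resize(t[160:300,200:400],None,fx=4,fy=4,interpolation=cv2.INTER_CUBIC))
a=cv2.resize(s[120:220,235:335],None,fx=4,fy=4,interpolation=cv2.INTER_CUBIC)
b=cv2.resize(s[215:315,185:285],None,fx=4,fy=4,interpolation=cv2.INTER_CUBIC)
cv2.imwrite('pics/c2.png',np.hstack([a,b]))
E
```

```text
(no output)
```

View pics/c1.png

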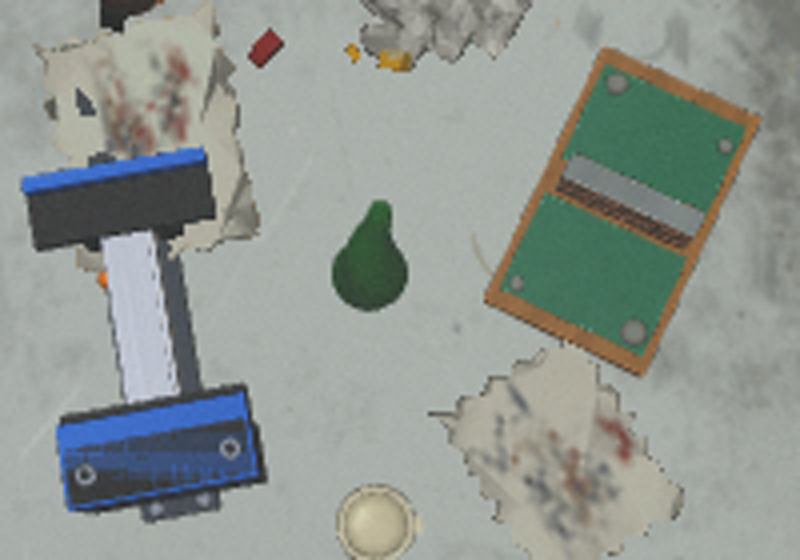

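View pics/c2.png

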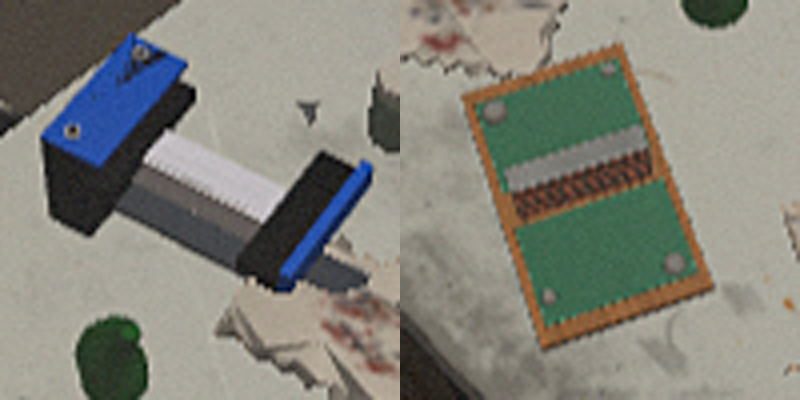

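Top crop: orange button at (103,280), stop top edge (22,180)–(205,148), tail ledge edge (35,250)–(213,215), lip front edge (58,425)–(245,388), board corners (605,48), (760,120), (643,377), (487,303). The side crop shows the same features. Next I fit the poses.

```bash
cat >> h.py <<'E'
import pickle
from scipy.optimize import least_squares
def proj(c,P):
    E=c['extrinsics'];q=(np.asarray(P,float)-E[:3,3])@E[:3,:3]
    return np.c_[c['cx']+c['fx']*q[:,0]/-q[:,2], c['cy']-c['fy']*q[:,1]/-q[:,2]]
def ray(c,uv,z):
    E=c['extrinsics'];d=E[:3,:3]@np.array([(uv[0]-c['cx'])/c['fx'],-(uv[1]-c['cy'])/c['fy'],-1]);o=E[:3,3]
    return o+d*(z-o[2])/d[2]
def tf(p,P):
    P=np.asarray(P)/1000.;c,s=np.cos(p[2]),np.sin(p[2])
    return np.c_[p[0]+c*P[:,0]-s*P[:,1],p[1]+s*P[:,0]+c*P[:,1],P[:,2]]
def fit(obs,p0):
    # obs: list of (cam,P,uv)
    f=lambda p: np.concatenate([(proj(c,tf(p,P))-uv).ravel() for c,P,uv in obs])
    r=least_squares(f,p0,loss='soft_l1'); return r.x,r.fun.reshape(-1,2)
E
python3 - <<'E'
from h import *
np.set_printoptions(precision=4,suppress=True)
d=pickle.load(open('cams.pkl','rb'));T,S=d['top'],d['side']
t=lambda a:np.array([200,160])+np.array(a)/4
s=lambda a:np.array([235,120])+np.array(a)/4
s2=lambda a:np.array([85,215])+np.array(a)/4
ot=(T,[[52,45,67],[52,-45,67],[18,45,58],[18,-45,58],[0,17,40],[-70,45,77],[-70,-45,77]],t([[22,180],[205,148],[35,250],[213,215],[103,280],[58,425],[245,388]]))
os=(S,[[-70,-45,77],[-70,45,77],[18,-45,58],[18,45,58]],s([[100,165],[187,68],[240,262],[320,152]]))
for o in ([ot],[os],[ot,os]):
    p,r=fit(o,[.4,.15,0]);print('holder',p,np.degrees(p[2]));
print(r)
bt=(T,[[75,45,8],[75,-45,8],[-75,-45,8],[-75,45,8]],t([[605,48],[760,120],[643,377],[487,303]]))
bs=(S,[[-75,45,8],[-75,-45,8],[75,-45,8],[75,45,8]],s2([[620,43],[465,97],[543,340],[715,285]]))
for o in ([bt],[bs],[bt,bs]):
    p,r=fit(o,[.4,-.1,-.4]);print('board',p,np.degrees(p[2]))
print(r)
for n,uv,z in (('hat',(292.5,230),.0),('hattip',(295,211),.076),('pot',(293.5,290),.046),('brown cap',(224,138),.113),('primer cap',(309.5,140),.104)): print(n,ray(T,uv,z))
E
```

```text
holder [0.5237 0.1524 0.2105] 12.059971296842308
holder [0.5289 0.1525 0.2152] 12.328836839425959
holder [0.5247 0.1527 0.2088] 11.961573484851584
[[-0.4385 -0.9012]
 [-0.4523 -1.3999]
 [-0.1574 -0.6262]
 [ 0.9317 -0.3904]
 [-0.1342 -0.419 ]
 [-0.5482 -0.2743]
 [ 0.2159 -0.0076]
 [-1.2392  0.2634]
 [-0.7671 -1.9735]
 [-2.0308 -1.1602]
 [-1.0016 -1.3286]]
board [ 0.5669 -0.0929 -0.4276] -24.50033890984342
board [ 0.5713 -0.0913 -0.4275] -24.492133294593188
board [ 0.5689 -0.092  -0.4268] -24.453883313750104
[[-0.7321 -1.231 ]
 [ 0.1258 -1.1845]
 [ 0.0038 -0.3601]
 [-1.403  -0.9906]
 [-0.5259 -0.9862]
 [-1.9453 -1.3016]
 [-1.0607  1.1721]
 [-0.8338 -0.6108]]
hat [0.529 0.037 0.   ]
hattip [0.5545 0.0332 0.076 ]
pot [0.4065 0.033  0.046 ]
brown cap [0.6845 0.1696 0.113 ]
primer cap [0.6868 0.0084 0.104 ]
```

Request:
carry_out --steps '[0.034, -0.0375, 0, -10, 0.068, -0.075, 0, -20, 0.102, -0.1125, 0, -30, 0.136, -0.15, 0, -40, 0.17, -0.1875, 0, -50, 0.204, -0.225, 0, -60, 0.238, -0.2625, 0, -70, 0.272, -0.3, 0, -80, 0.306, -0.3375, 0, -90, 0.34, -0.375, 0, -100]' --fingers 1

```text
time: 1.4
tcp_pos: [0.3774, -0.1146, 0.2313]
eef_rot: [0.0, 0.547, 0.837, -0.0]
force: [0.9, -0.6, -0.7]
width: 0.0854
grasp_force: 0.0
```

```bash
cat >> h.py <<'E'
from scipy.spatial.transform import Rotation as Ro
def tool():
    s=get_state();q=s['eef_rot'];R=Ro.from_quat([q[1],q[2],q[3],q[0]]).as_matrix();return s,s['tcp_pos'],R
def go(x,y,z,yawdeg):
    s,p,R=tool(); d=R.T@(np.array([x,y,z])-p); yaw=np.degrees(np.arctan2(R[1,0],R[0,0]))
    t=-((yawdeg-yaw+180)%360-180)
    print('t',round(s['time'],2),'tcp',p.round(4),'yaw',round(yaw,2),'F',s['force'].round(1),'w',round(s['width'],4),'| shift',d.round(4),'turn',round(t,2),'tilt',R[2].round(3))
def wcam(c):
    s,p,R=tool();W=np.eye(4);W[:3,:3]=R;W[:3,3]=p
    return dict(fx=c['fx'],fy=c['fy'],cx=c['cx'],cy=c['cy'],extrinsics=W@c['T_tool_cam'])
E
python3 -c "
from h import *
go(.5247,.1527,.15,191.96)"
```

```text
t 1.4 tcp [ 0.3774 -0.1146  0.2313] yaw 113.66 F [ 0.9 -0.6 -0.7] w 0.0854 | shift [0.1858 0.2422 0.0812] turn -78.3 tilt [-0.  0. -1.]
```

Request:
carry_out --steps '[0.0232, 0.0302, 0.01, -9.8, 0.0464, 0.0605, 0.02, -19.6, 0.0697, 0.0907, 0.03, -29.4, 0.0929, 0.121, 0.04, -39.2, 0.1161, 0.151, 0.05, -49, 0.1393, 0.1815, 0.06, -58.8, 0.1625, 0.212, 0.07, -68.6, 0.1858, 0.2422, 0.081, -78.3, 0.1858, 0.2422, 0.081, -78.3, 0.1858, 0.2422, 0.081, -78.3]'

```text
time: 2.65
tcp_pos: [0.5251, 0.1499, 0.15]
eef_rot: [-0.001, -0.101, 0.995, -0.0]
force: [0.6, -0.7, -0.4]
width: 0.0856
grasp_force: 0.0
```

```bash
python3 - <<'E'
from h import *
go(.5247,.1527,.15,191.96)
c=snap('wrist','w1.png');k=wcam(c)
pickle.dump(k,open('w1.pkl','wb'))
P=[[0,19,40],[-70,45,77],[-70,-45,77],[18,45,58],[18,-45,58],[52,45,67],[52,-45,67],[-60,13,53],[-60,-13,53],[18,13,53],[18,-13,53]]
print(np.c_[P,proj(k,tf([.5247,.1527,.2088],P)).round(1)])
E
```

```text
t 2.65 tcp [0.5251 0.1499 0.15  ] yaw -168.42 F [ 0.6 -0.7 -0.4] w 0.0856 | shift [-0.0001  0.0028  0.    ] turn -0.38 tilt [ 0.001 -0.    -1.   ]
[[  0.   19.   40.  304.8 207.4]
 [-70.   45.   77.  356.  114.3]
 [-70.  -45.   77.  204.  115.5]
 [ 18.   45.   58.  342.2 238.6]
 [ 18.  -45.   58.  217.8 239.4]
 [ 52.   45.   67.  341.8 286.4]
 [ 52.  -45.   67.  218.7 287.1]
 [-60.   13.   53.  299.1 128. ]
 [-60.  -13.   53.  260.  128.3]
 [ 18.   13.   53.  297.5 236.2]
 [ 18.  -13.   53.  262.3 236.4]]
```

View pics/w1.png

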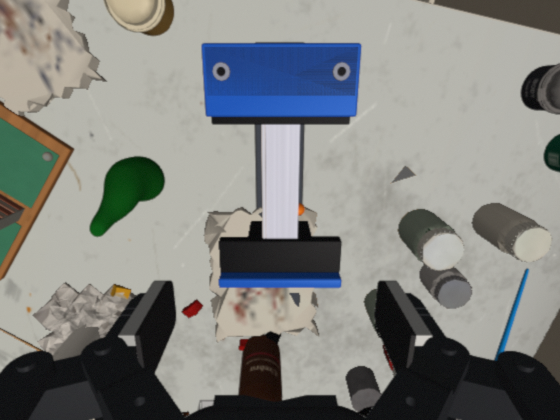

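The wrist view matches the fit within about 1 mm: lip edge (203–358,116), tube edges 262/298 and button at (300,209). I descend around the tube and button.

Request:
carry_out --steps '[0, 0.0028, 0.03, -0.4, 0, 0.0028, 0.06, -0.4, 0, 0.0028, 0.09, -0.4, 0, 0.0028, 0.115, -0.4, 0, 0.0028, 0.13, -0.4, 0, 0.0028, 0.13, -0.4, 0, 0.0028, 0.13, -0.4]'

```text
time: 3.58
tcp_pos: [0.5261, 0.1529, 0.0213]
eef_rot: [0.001, -0.105, 0.995, -0.0]
force: [-0.2, -0.4, 1.5]
width: 0.0855
grasp_force: 0.0
```

```bash
python3 - <<'E'
from h import *
go(.5247,.1527,.02,191.96)
E
```

```text
t 3.58 tcp [0.5261 0.1529 0.0213] yaw -167.99 F [-0.2 -0.4  1.5] w 0.0855 | shift [0.0014 0.     0.0013] turn 0.05 tilt [-0.002 -0.    -1.   ]
```

Request:
carry_out --steps '[0.0014, 0, 0.001, 0, 0.0014, 0, 0.001, 0, 0.0014, 0, 0.001, 0, 0.0014, 0, 0.001, 0, 0.0014, 0, 0.001, 0, 0.0014, 0, 0.001, 0, 0.0014, 0, 0.001, 0, 0.0014, 0, 0.001, 0]' --fingers 0

```text
time: 4.58
tcp_pos: [0.5241, 0.1533, 0.0198]
eef_rot: [0.0, -0.105, 0.995, 0.0]
force: [-1.5, 2.5, 5.4]
width: 0.0254
grasp_force: 60.2
```

Request:
carry_out --steps '[-0.003, 0, 0, 0, -0.006, 0, 0, 0, -0.009, 0, 0, 0, -0.012, 0, 0, 0, -0.015, 0, 0, 0, -0.018, 0, 0, 0, -0.021, 0, 0, 0, -0.024, 0, 0, 0, -0.026, 0, 0, 0, -0.026, 0, 0, 0]'

```text
time: 5.82
tcp_pos: [0.5506, 0.1587, 0.0199]
eef_rot: [0.001, -0.105, 0.995, 0.0]
force: [2.4, 3.2, 0.2]
width: 0.0254
grasp_force: 59.3
```

```bash
python3 - <<'E'
from h import *
a=np.radians(11.96);go(.5241+.03*np.cos(a),.1533+.03*np.sin(a),.0198,191.96)
E
```

```text
t 5.83 tcp [0.5506 0.1587 0.0199] yaw -167.98 F [2.4 3.2 0.2] w 0.0254 | shift [-0.003   0.0002  0.0001] turn 0.06 tilt [-0.003  0.    -1.   ]
```

Request:
carry_out --steps '[-0.001, 0, 0, 0, -0.002, 0, 0, 0, -0.003, 0, 0, 0, -0.0035, 0, 0, 0, -0.004, 0, 0, 0, -0.004, 0, 0, 0]'

```text
time: 6.58
tcp_pos: [0.5527, 0.1591, 0.0198]
eef_rot: [-0.0, -0.105, 0.994, 0.0]
force: [-2.1, 2.3, 8.6]
width: 0.0253
grasp_force: 60.3
```

```bash
python3 - <<'E'
from h import *
a=np.radians(11.96);go(.5241+.03*np.cos(a),.1533+.03*np.sin(a),.0198,191.96)
c=snap('top','top2.png')
cv2.imwrite('pics/c3.png',cv2.resize(cv2.cvtColor(c['frame'],cv2.COLOR_RGB2BGR)[180:300,190:290],None,fx=5,fy=5,interpolation=cv2.INTER_CUBIC))
E
```

```text
t 6.58 tcp [0.5527 0.1591 0.0198] yaw -167.96 F [-2.1  2.3  8.6] w 0.0253 | shift [-0.0008  0.0002  0.    ] turn 0.08 tilt [ 0.001  0.    -1.   ]
```

Request:
carry_out --steps '[-0.0007, 0, 0, 0, -0.0014, 0, 0, 0, -0.002, 0, 0, 0, -0.002, 0, 0, 0]'

```text
time: 7.12
tcp_pos: [0.5539, 0.1593, 0.0198]
eef_rot: [-0.001, -0.105, 0.994, -0.0]
force: [-4.3, 1.2, 10.9]
width: 0.0252
grasp_force: 60.6
```

Request:
carry_out --steps '[-0.001, 0, 0, 0, -0.002, 0, 0, 0, -0.002, 0, 0, 0]'

```text
time: 7.5
tcp_pos: [0.5543, 0.1594, 0.0198]
eef_rot: [-0.002, -0.105, 0.994, -0.0]
force: [-9.0, 0.5, 14.5]
width: 0.0252
grasp_force: 61.2
```

Locked: 2 mm commanded gave only 0.4 mm of motion, with force building up. I'll relax, release, rise and look.

Request:
carry_out --steps '[0.0025, 0, 0, 0, 0.0025, 0, 0, 0]'

```text
time: 7.75
tcp_pos: [0.5539, 0.1593, 0.0198]
eef_rot: [-0.0, -0.105, 0.994, 0.0]
force: [-2.8, 2.1, 9.6]
width: 0.0251
grasp_force: 60.3
```

Request:
carry_out --steps '[0, 0, 0, 0, 0, 0, 0, 0, 0, 0, 0, 0, 0, 0, 0, 0, 0, 0, -0.03, 0, 0, 0, -0.07, 0, 0, 0, -0.11, 0, 0, 0, -0.14, 0, 0, 0, -0.14, 0]' --fingers 1

```text
time: 8.88
tcp_pos: [0.5568, 0.1597, 0.162]
eef_rot: [0.003, -0.105, 0.994, 0.0]
force: [0.3, 0.1, -0.2]
width: 0.0858
grasp_force: 0.0
```

```bash
python3 - <<'E'
from h import *
go(.5689,-.092,.16,155.55)
c=snap('wrist','w2.png');k=wcam(c);pickle.dump(k,open('w2.pkl','wb'))
P=[[0,19,40],[48,45,58],[48,-45,58],[82,45,67],[82,-45,67]]
print(np.c_[P,proj(k,tf([.5247,.1527,.2088],P)).round(1)])
E
```

```text
t 8.88 tcp [0.5568 0.1597 0.162 ] yaw -167.96 F [ 0.3  0.1 -0.2] w 0.0858 | shift [ 0.0407 -0.2487  0.0019] turn 36.49 tilt [-0.006 -0.    -1.   ]
[[  0.   19.   40.  300.5 163.2]
 [ 48.   45.   58.  335.3 231.4]
 [ 48.  -45.   58.  215.  231.2]
 [ 82.   45.   67.  334.6 277.6]
 [ 82.  -45.   67.  215.6 277.4]]
```

View pics/w2.png

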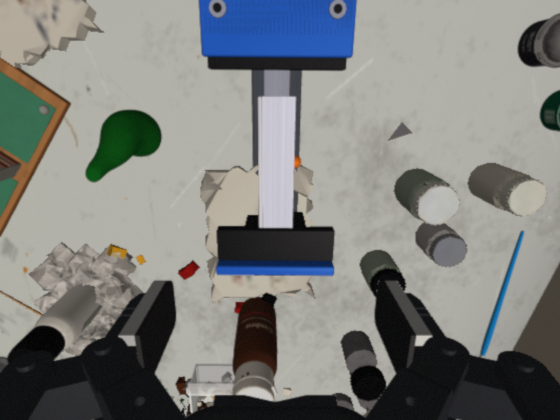

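The button is out again at (298,161), and the tail has moved one hole, with its stop at row ~275 against 277 predicted. Next I go above the diorama.

Request:
carry_out --steps '[0.0068, -0.0415, 0, 6, 0.0136, -0.083, 0, 12, 0.0204, -0.1245, 0, 18, 0.0272, -0.166, 0, 24, 0.034, -0.2075, 0, 30, 0.0407, -0.2487, 0, 36.5, 0.0407, -0.2487, 0, 36.5, 0.0407, -0.2487, 0, 36.5]'

```text
time: 9.93
tcp_pos: [0.5657, -0.0918, 0.1578]
eef_rot: [-0.001, 0.212, 0.977, 0.0]
force: [-0.1, 0.2, 1.1]
width: 0.0852
grasp_force: 0.0
```

```bash
python3 - <<'E'
from h import *
go(.5689,-.092,.002,155.55)
c=snap('wrist','w3.png');k=wcam(c);pickle.dump(k,open('w3.pkl','wb'))
P=[[75,45,8],[75,-45,8],[-75,-45,8],[-75,45,8],[-7.5,36,42],[-7.5,-36,42],[7.5,36,42],[7.5,-36,42]]
print(np.c_[P,proj(k,tf([.5689,-.092,-.4268],P)).round(1)])
E
```

```text
t 9.93 tcp [ 0.5657 -0.0918  0.1578] yaw 155.56 F [-0.1  0.2  1.1] w 0.0852 | shift [-0.0035  0.0012  0.1558] turn 0.01 tilt [ 0.003 -0.    -1.   ]
[[ 75.   45.    8.  324.1 273.5]
 [ 75.  -45.    8.  227.8 273.4]
 [-75.  -45.    8.  219.9 106. ]
 [-75.   45.    8.  332.8 106.1]
 [ -7.5  36.   42.  323.1 199.6]
 [ -7.5 -36.   42.  229.3 199.5]
 [  7.5  36.   42.  322.3 218. ]
 [  7.5 -36.   42.  230.1 217.8]]
```

View pics/w3.png

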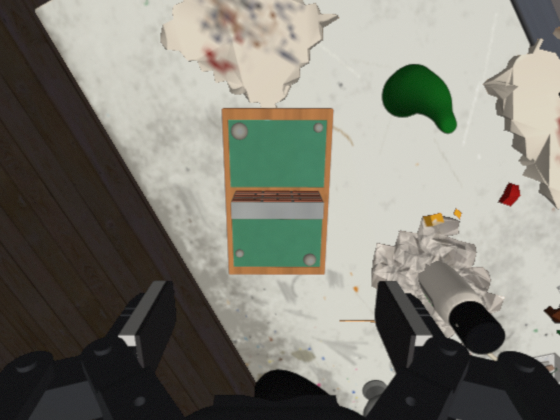

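Board corners are at (222,108), (333,108), (326,274) and (229,274), about 1 px from prediction, so I'll correct by 1 mm. I descend and grip the wall across its length, so the board can pivot in the grip.

Request:
carry_out --steps '[-0.0045, 0.002, 0.04, 0, -0.0045, 0.002, 0.08, 0, -0.0045, 0.002, 0.115, 0, -0.0045, 0.002, 0.14, 0, -0.0045, 0.002, 0.154, 0, -0.0045, 0.002, 0.154, 0, -0.0045, 0.002, 0.154, 0]'

```text
time: 10.85
tcp_pos: [0.5726, -0.0923, 0.0064]
eef_rot: [0.001, 0.212, 0.977, -0.0]
force: [-0.3, -0.3, -0.7]
width: 0.0853
grasp_force: 0.0
```

Request:
carry_out --steps '[0, 0, 0, 0, 0, 0, 0, 0, 0, 0, 0, 0, 0, 0, 0, 0, 0, 0, 0, 0]' --fingers 0

```text
time: 11.48
tcp_pos: [0.573, -0.0928, 0.007]
eef_rot: [0.002, 0.212, 0.977, -0.0]
force: [-0.2, -1.0, 6.0]
width: 0.071
grasp_force: 70.2
```

```bash
python3 - <<'E'
from h import *
go(.5689,-.092,.002,155.55)
E
```

```text
t 11.47 tcp [ 0.573  -0.0928  0.007 ] yaw 155.54 F [-0.2 -1.   6. ] w 0.071 | shift [ 0.0041 -0.001   0.005 ] turn -0.01 tilt [-0.003  0.    -1.   ]
```

Request:
carry_out --steps '[0, 0, -0.02, 0, 0, 0, -0.05, 0, 0, 0, -0.09, 0, 0, 0, -0.13, 0, 0, 0, -0.153, 0, 0, 0, -0.153, 0]'

```text
time: 12.22
tcp_pos: [0.5731, -0.0929, 0.1602]
eef_rot: [0.002, 0.212, 0.977, -0.0]
force: [0.8, -0.2, -3.0]
width: 0.0713
grasp_force: 70.1
```

```bash
python3 - <<'E'
from h import *
go(.5394,.1561,.16,191.96)
E
```

```text
t 12.22 tcp [ 0.5731 -0.0929  0.1602] yaw 155.53 F [ 0.8 -0.2 -3. ] w 0.0713 | shift [ 1.337e-01  2.127e-01 -2.000e-04] turn -36.43 tilt [-0.004  0.001 -1.   ]
```

Request:
carry_out --steps '[0.017, 0.0265, 0, -4.5, 0.034, 0.053, 0, -9, 0.051, 0.08, 0, -13.5, 0.068, 0.107, 0, -18, 0.085, 0.134, 0, -22.5, 0.102, 0.16, 0, -27, 0.119, 0.187, 0, -31.5, 0.1337, 0.2127, 0, -36.4, 0.1337, 0.2127, 0, -36.4, 0.1337, 0.2127, 0, -36.4]'

```text
time: 13.48
tcp_pos: [0.5371, 0.156, 0.1569]
eef_rot: [-0.001, -0.104, 0.995, -0.0]
force: [0.3, -1.0, -2.5]
width: 0.071
grasp_force: 70.2
```

```bash
python3 - <<'E'
from h import *
go(.5394,.1561,.16,191.96)
c=snap('wrist','w4.png');k=wcam(c);pickle.dump(k,open('w4.pkl','wb'))
s,p,R=tool()
# predicted board corners if level, centre at tool x +3mm, underside tcp-7mm
yaw=np.arctan2(R[1,0],R[0,0])+np.pi
b=p+R@[.003,0,.007]
P=np.array([[75,45,8],[75,-45,8],[-75,-45,8],[-75,45,8],[-7.5,36,42],[7.5,36,42]])
Q=tf([b[0],b[1],yaw],P);Q[:,2]+=b[2]
print(np.c_[P,proj(k,Q).round(1)])
P=[[-70,45,77],[-70,-45,77]];print(proj(k,tf([.5247,.1527,.2088],P)).round(1))
E
```

```text
t 13.47 tcp [0.5371 0.156  0.1569] yaw -168.1 F [ 0.3 -1.  -2.5] w 0.071 | shift [-0.0022 -0.0004 -0.0031] turn -0.06 tilt [ 0.003 -0.001 -1.   ]
[[ 75.   45.    8.  361.7 405.3]
 [ 75.  -45.    8.  189.3 405.1]
 [-75.  -45.    8.  158.7 105.4]
 [-75.   45.    8.  392.5 105.3]
 [ -7.5  36.   42.  376.8 307.3]
 [  7.5  36.   42.  373.1 342.2]]
[[349.9  91.4]
 [199.6  91.7]]
```

View pics/w4.png

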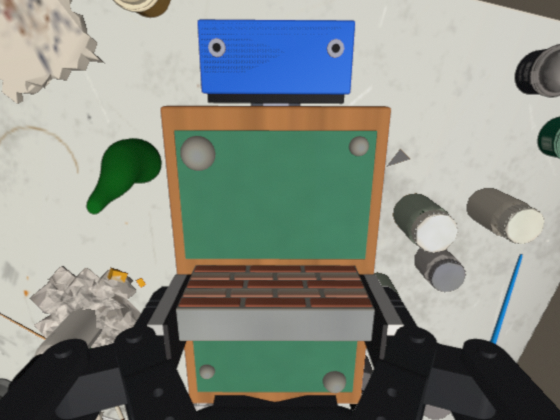

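The board hangs level and centred behind the lip: edge at (162–390,107), lip centre column 276. I lower it until its far edge rests on the stop and tilts.

Request:
carry_out --steps '[-0.0025, 0, 0.02, 0, -0.0025, 0, 0.04, 0, -0.0025, 0, 0.06, 0, -0.0025, 0, 0.072, 0, -0.0025, 0, 0.079, 0, -0.0025, 0, 0.079, 0, -0.0025, 0, 0.079, 0]'

```text
time: 14.4
tcp_pos: [0.5411, 0.1571, 0.08]
eef_rot: [0.001, -0.104, 0.995, -0.0]
force: [0.6, 0.1, -3.2]
width: 0.071
grasp_force: 70.3
```

```bash
python3 - <<'E'
from h import *
go(.5394,.1561,.071,191.96)
E
```

```text
t 14.4 tcp [0.5411 0.1571 0.08  ] yaw -168.07 F [ 0.6  0.1 -3.2] w 0.071 | shift [ 0.0019 -0.0006  0.009 ] turn -0.03 tilt [-0.001 -0.    -1.   ]
```

Request:
carry_out --steps '[0.001, -0.0005, 0.003, 0, 0.001, -0.0005, 0.005, 0, 0.001, -0.0005, 0.007, 0, 0.001, -0.0005, 0.009, 0, 0.001, -0.0005, 0.009, 0, 0.001, -0.0005, 0.009, 0]'

```text
time: 15.15
tcp_pos: [0.5395, 0.1564, 0.0719]
eef_rot: [0.0, -0.104, 0.995, -0.0]
force: [-5.0, -1.1, 8.3]
width: 0.0711
grasp_force: 71.9
```

```bash
python3 - <<'E'
from h import *
go(.5394,.1561,.071,191.96)
c=snap('side','s5.png')
cv2.imwrite('pics/c5.png',cv2.resize(cv2.cvtColor(c['frame'],cv2.COLOR_RGB2BGR)[90:210,220:360],None,fx=5,fy=5,interpolation=cv2.INTER_CUBIC))
s,p,R=tool();k={q:v for q,v in c.items() if q!='frame'}
# grip in holder coords; board underside profile for tilts
H=[.5247,.1527,.2088]
P=np.array([[-70,-45,71],[-82,-45,58],[-64,-45,58],[48,-45,58],[74,-45,67],[82,-45,67]])
print(np.c_[P,((proj(k,tf(H,P))-[220,90])*5).round(0)])
gx=16
for th in (0,.05):
    X=np.array([-78,72]);Z=64+th*X
    P=np.array([[gx+X[0],-45,Z[0]],[gx+X[0],-45,Z[0]+8],[gx+X[1],-45,Z[1]],[gx+X[1],-45,Z[1]+8]])
    print(th,np.c_[P,((proj(k,tf(H,P))-[220,90])*5).round(0)])
E
```

```text
t 15.15 tcp [0.5395 0.1564 0.0719] yaw -168.06 F [-5.  -1.1  8.3] w 0.0711 | shift [ 0.0002 -0.0002  0.0009] turn -0.02 tilt [-0.001 -0.    -1.   ]
[[-70. -45.  71. 194. 366.]
 [-82. -45.  58. 173. 373.]
 [-64. -45.  58. 207. 390.]
 [ 48. -45.  58. 425. 503.]
 [ 74. -45.  67. 479. 518.]
 [ 82. -45.  67. 495. 527.]]
0 [[-62. -45.  64. 210. 384.]
 [-62. -45.  72. 210. 372.]
 [ 88. -45.  64. 507. 537.]
 [ 88. -45.  72. 509. 526.]]
0.05 [[-62.  -45.   60.1 211.  389. ]
 [-62.  -45.   68.1 210.  378. ]
 [ 88.  -45.   67.6 508.  532. ]
 [ 88.  -45.   75.6 510.  521. ]]
```

View pics/c5.png

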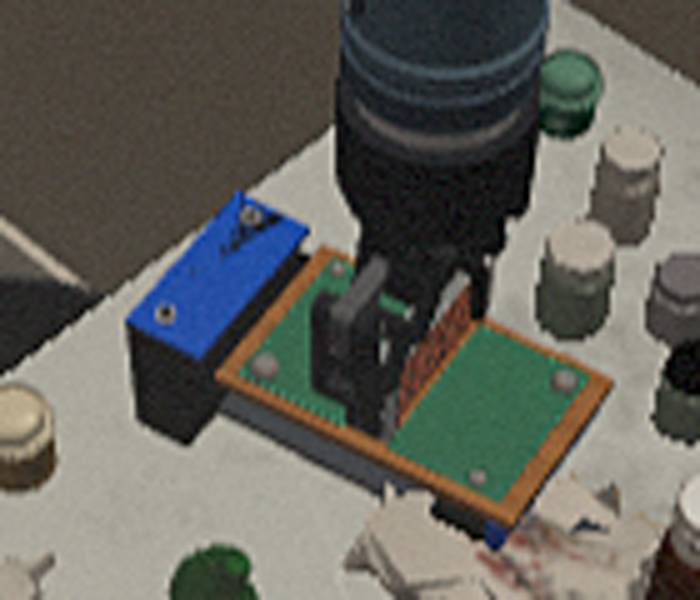

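Request:
carry_out --steps '[0, 0, 0.0012, 0, 0, 0, 0.0012, 0, 0.002, 0, 0.0012, 0, 0.004, 0, 0.0012, 0, 0.006, 0, 0.0012, 0, 0.008, 0, 0.0012, 0, 0.008, 0, 0.0012, 0]'

```text
time: 16.08
tcp_pos: [0.5334, 0.155, 0.0701]
eef_rot: [0.002, -0.104, 0.995, 0.0]
force: [2.5, 0.2, 6.4]
width: 0.0707
grasp_force: 71.1
```

```bash
python3 - <<'E'
from h import *
go(.5247,.153,.071,191.96)
E
```

```text
t 16.07 tcp [0.5334 0.155  0.0701] yaw -168.06 F [2.5 0.2 6.4] w 0.0707 | shift [ 0.0089 -0.0001 -0.0009] turn -0.02 tilt [-0.004 -0.    -1.   ]
```

Request:
carry_out --steps '[0.002, 0, 0, 0, 0.004, 0, 0, 0, 0.005, 0, 0, 0, 0.005, 0, 0, 0]'

```text
time: 16.58
tcp_pos: [0.5284, 0.1539, 0.0699]
eef_rot: [0.002, -0.104, 0.995, 0.0]
force: [2.1, 0.7, 4.8]
width: 0.0708
grasp_force: 71.2
```

Request:
carry_out --steps '[0.002, 0, 0, 0, 0.004, 0, 0, 0, 0.005, 0, 0, 0, 0.005, 0, 0, 0]'

```text
time: 17.08
tcp_pos: [0.5224, 0.1526, 0.0687]
eef_rot: [0.0, -0.104, 0.995, -0.0]
force: [6.0, 2.0, -0.3]
width: 0.0706
grasp_force: 70.6
```

Request:
carry_out --steps '[-0.001, 0, 0.001, 0, -0.0015, 0, 0.002, 0, -0.0015, 0, 0.003, 0, -0.0015, 0, 0.004, 0, -0.0015, 0, 0.004, 0]'

```text
time: 17.7
tcp_pos: [0.5232, 0.1529, 0.0656]
eef_rot: [-0.0, -0.104, 0.995, -0.0]
force: [2.4, 0.7, 6.8]
width: 0.0704
grasp_force: 71.7
```

```bash
python3 - <<'E'
from h import *
go(.5247,.153,.065,191.96)
E
```

```text
t 17.7 tcp [0.5232 0.1529 0.0656] yaw -168.06 F [2.4 0.7 6.8] w 0.0704 | shift [-0.0015 -0.0002  0.0006] turn -0.02 tilt [ 0. -0. -1.]
```

Request:
carry_out --steps '[-0.001, 0, 0.001, 0, -0.001, 0, 0.002, 0, -0.001, 0, 0.002, 0]'

```text
time: 18.08
tcp_pos: [0.5236, 0.153, 0.0648]
eef_rot: [-0.0, -0.104, 0.995, -0.0]
force: [-2.0, -0.7, 17.6]
width: 0.0711
grasp_force: 73.2
```

Request:
carry_out --steps '[0, 0, 0.0015, 0, 0, 0, 0.0015, 0]'

```text
time: 18.32
tcp_pos: [0.5236, 0.153, 0.0647]
eef_rot: [0.0, -0.104, 0.995, -0.0]
force: [-5.6, -1.2, 27.5]
width: 0.071
grasp_force: 74.4
```

Request:
carry_out --steps '[0, 0, -0.003, 0, -0.001, 0, -0.003, 0, -0.002, 0, -0.003, 0, -0.003, 0, -0.003, 0, -0.003, 0, -0.003, 0]'

```text
time: 18.95
tcp_pos: [0.524, 0.1531, 0.0648]
eef_rot: [-0.003, -0.104, 0.995, -0.001]
force: [-6.7, -2.4, 15.9]
width: 0.0709
grasp_force: 72.8
```

Request:
carry_out --steps '[-0.001, 0, 0, 0, -0.002, 0, 0, 0, -0.002, 0, 0, 0]'

```text
time: 19.32
tcp_pos: [0.5252, 0.1534, 0.0647]
eef_rot: [-0.004, -0.104, 0.995, -0.001]
force: [-8.0, -2.8, 18.5]
width: 0.071
grasp_force: 73.1
```

Request:
carry_out --steps '[0, 0, -0.0015, 0, -0.001, 0, -0.0015, 0, -0.002, 0, -0.0015, 0, -0.003, 0, -0.0015, 0, -0.003, 0, -0.0015, 0]'

```text
time: 19.95
tcp_pos: [0.5282, 0.1541, 0.0648]
eef_rot: [-0.004, -0.104, 0.995, -0.0]
force: [-8.2, -1.4, 7.6]
width: 0.0707
grasp_force: 71.9
```

Request:
carry_out --steps '[-0.001, 0, 0, 0, -0.002, 0, 0, 0, -0.002, 0, 0, 0]'

```text
time: 20.32
tcp_pos: [0.5285, 0.1542, 0.0648]
eef_rot: [-0.005, -0.104, 0.995, -0.001]
force: [-13.2, -3.8, 12.0]
width: 0.0706
grasp_force: 72.4
```

Request:
carry_out --steps '[0.002, 0, 0, 0, 0.004, 0, -0.0005, 0, 0.005, 0, -0.001, 0, 0.005, 0, -0.001, 0]'

```text
time: 20.82
tcp_pos: [0.528, 0.1541, 0.066]
eef_rot: [-0.001, -0.104, 0.995, 0.0]
force: [-2.8, -0.4, -4.4]
width: 0.0706
grasp_force: 70.4
```

Request:
carry_out --steps '[0.001, 0, 0, 0, 0.002, 0, 0, 0, 0.002, 0, 0, 0]'

```text
time: 21.2
tcp_pos: [0.5278, 0.1538, 0.0673]
eef_rot: [0.001, -0.104, 0.995, -0.0]
force: [-1.0, -0.2, -3.3]
width: 0.0708
grasp_force: 70.4
```

Request:
carry_out --steps '[0.0007, 0, 0, 0, 0.0014, 0, 0.001, 0, 0.0014, 0, 0.002, 0, 0.0014, 0, 0.002, 0]'

```text
time: 21.7
tcp_pos: [0.527, 0.1536, 0.0657]
eef_rot: [0.001, -0.104, 0.995, -0.0]
force: [1.1, 0.1, 1.0]
width: 0.0706
grasp_force: 70.9
```

Request:
carry_out --steps '[0.0005, 0, 0.0005, 0, 0.0008, 0, 0.001, 0, 0.0008, 0, 0.0015, 0, 0.0008, 0, 0.0015, 0]'

```text
time: 22.2
tcp_pos: [0.5273, 0.1537, 0.0652]
eef_rot: [0.002, -0.104, 0.995, 0.0]
force: [3.3, -0.3, 6.7]
width: 0.0713
grasp_force: 71.7
```

Request:
carry_out --steps '[0.0006, 0, -0.0006, 0, 0.0012, 0, -0.0006, 0, 0.0012, 0, -0.0006, 0]'

```text
time: 22.58
tcp_pos: [0.5257, 0.1534, 0.0653]
eef_rot: [0.002, -0.104, 0.995, 0.0]
force: [3.6, 1.2, 5.7]
width: 0.0706
grasp_force: 71.5
```

Request:
carry_out --steps '[0, 0, 0, 0, 0, 0, 0, 0, 0, 0, 0, 0, 0, 0, -0.005, 0, 0, 0, -0.03, 0, 0, 0, -0.07, 0, 0, 0, -0.11, 0, 0, 0, -0.14, 0, 0, 0, -0.14, 0]' --fingers 1

```text
time: 23.7
tcp_pos: [0.526, 0.1535, 0.2071]
eef_rot: [0.003, -0.104, 0.995, 0.0]
force: [-1.1, 0.5, 0.3]
width: 0.0855
grasp_force: 0.0
```

```bash
python3 - <<'E'
from h import *
go(.5247,.153,.065,191.96)
c=snap('wrist','w6.png');k=wcam(c);pickle.dump(k,open('w6.pkl','wb'))
t=read_camera('top');s=read_camera('side')
bgr=lambda f:cv2.cvtColor(f,cv2.COLOR_RGB2BGR)
a=cv2.resize(bgr(c['frame'])[0:420,100:480],(540,597),interpolation=cv2.INTER_CUBIC)
b=cv2.resize(bgr(s['frame'])[115:225,230:330],(260,286),interpolation=cv2.INTER_CUBIC)
d=cv2.resize(bgr(t['frame'])[130:300,180:330],(260,295),interpolation=cv2.INTER_CUBIC)
im=np.zeros((597,800,3),np.uint8);im[:,:540]=a;im[:286,540:]=b;im[300:595,540:]=d
cv2.imwrite('pics/fin.png',im)
H=[.5247,.1527,.2088]
for cx in (-5,-3,-1):
    P=np.array([[cx+75,45,66],[cx+75,-45,66],[cx+7.5,36,100],[cx-7.5,36,100]]);print(cx,((proj(k,tf(H,P))-[100,0])*1.4211).round(0).tolist())
P=[[-70,45,77],[-70,-45,77],[74,45,67],[74,-45,67],[82,45,67],[82,-45,67]];print(((proj(k,tf(H,P))-[100,0])*1.4211).round(0).tolist())
E
```

```text
t 23.7 tcp [0.526  0.1535 0.2071] yaw -168.06 F [-1.1  0.5  0.3] w 0.0855 | shift [ 2.200e-03 -1.000e-04  1.421e-01] turn -0.02 tilt [-0.006 -0.    -1.   ]
-5 [[320.0, 385.0], [177.0, 385.0], [317.0, 301.0], [319.0, 274.0]]
-3 [[320.0, 388.0], [178.0, 388.0], [317.0, 305.0], [318.0, 278.0]]
-1 [[320.0, 390.0], [178.0, 390.0], [317.0, 309.0], [318.0, 281.0]]
[[335.0, 155.0], [162.0, 155.0], [320.0, 391.0], [178.0, 391.0], [319.0, 402.0], [178.0, 402.0]]
```

View pics/fin.png

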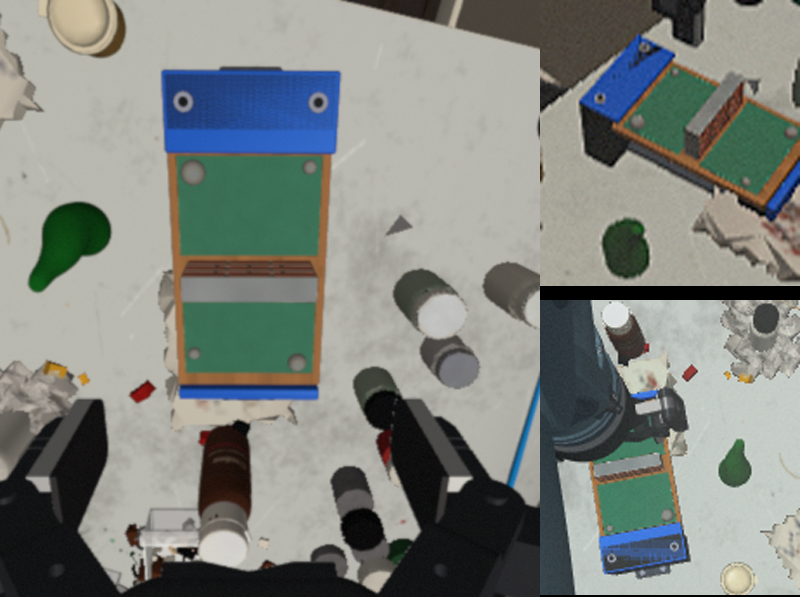

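The board lies flat, tucked under the lip (row 153). Its wall strip is at rows 276–302 and its far edge at row 386, just short of the stop. That matches the centred prediction, and the hat, pot and bottles still stand in place.

```bash
python3 -c "
from plant import *
print(sign_off())"
```

```text
the job is handed in; nothing more can be done
None
```

The job is handed in, with no verdict shown: the tube is locked at the next hole, the base lies flat and centred between the lip and the stop with the gripper clear, and the bystanders stand undisturbed (about 24 s used).

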